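Set the length stop of the tube cut-off jig

TASK

Set the black length stop of the tube-cutting jig to the red tab: push it along its bar until its yellow pointer stands level with the white line on the red tab, never more than a centimetre past it. The stop is stiff, so work up to the mark: first bring it to two to four centimetres short, take the finger off it for a moment, then nudge it the rest of the way and leave it. The blue tab is for another job.

Things in the scene. Friction and masses are not known exactly. Their poses are not given: they have to be found in the camera images.
- length_stop (a joint): travel of the length stop along the jig's bar, in m: 0 at the end away from the saw head, growing towards the green saw head, 0.18 at the far end. It needs about 6 N along the bar to move and stays where it is left. The jig is fixed to the desk: an aluminium base 280 x 56 x 10 mm with a steel slide bar along its middle (top 18 mm above the desk) and at its far end a green saw head, 44 mm high, holding a piece of brass tube.
- stop_pointer (a point): tip of the yellow pointer on the left of the length stop, 20 mm above the desk; its yellow line runs on up the side and over the top. The stop is a black block 34 x 34 mm, top 62 mm above the desk, centre 26 mm right of this point (-y of red_tab). Its flat rear face, to push on, is 17 mm behind the pointer (-x of red_tab); for 30 mm behind it nothing stands above 18 mm.
- red_tab: red index tab clipped to the left edge of the jig, 18 x 30 x 20 mm, with a thin white line across its top at its middle; origin at the centre of its underside, on the desk. Its x axis is the slide direction, towards the saw head and away from the robot; y points left, away from the bar; z up. The pointer is level with the white line when both have the same place along this x axis. The tab does not move.
- blue_tab: blue index tab of the same shape and with the same axes on the same edge of the jig, 4 to 9 cm nearer to or farther from the saw head than the red one; not to be used. The pointer passes clear beside the tabs.

How it is judged:
By the outcome, as a careful person would: the job done as asked, in the order asked, and still so for the second after the job is handed in, with the robot touching nothing.
It also fails if it takes over 48 s, if anything falls off the work surface, if the arm or the gripper's body presses on something with over 40 N, if the wrist force passes 120 N, or if a joint passes its speed limit or range.

ROBOT

A 6-joint arm with a two-finger parallel gripper is mounted at the origin on a cart in front of the work surface, level with it; the furniture and walls round the work are solid. World frame = base frame: x ahead of the robot, y to its left, z up, the work surface at z = 0. Lengths are in m, angles in rad, forces in N, time in s.
With the tool pointing down it reaches from about 0.325 to 0.775 m from the base axis. Payload 5.5 kg.
Tool frame: the origin (TCP) lies at the very end of the fingers, on their centre line; the grasp point (between the pads) lies tcp_to_grasp behind it (tcp_to_grasp is the distance from the TCP to the grasp point, in m); z points along the fingers, x is the direction in which the jaws open and shut, and the axes are right-handed (so a half turn about z gives the same grasp; the last joint's range is limited). The gripper opens to 88 mm and grips with 3 to 60 N. Pads are 20 mm wide; open, the fingers measure 115 mm over their backs; the gripper's body (75 mm by 178 mm) begins 61 mm behind the grasp point.
Start: joints at [-1.26, 0.091, 1.231, -0, 1.82, -0.057], TCP at [0.216, -0.56, 0.223] pointing down, gripper open.
Joint ranges: [-2.87, 2.87], [-0.86, 2.18], [0.17, 2.46], [-1.51, 4.65], [0.06, 2.69], [-2.65, 2.65]. Speed limits (rad/s): [2.57, 2.57, 3.01, 3.14, 3.14, 3.14].

INTERFACE

Orientations are given as a rotation vector (axis times angle).
In Python, from station import * gives the robot as it stands.
- The arm moves only by the shell command python3 -m inch 'ROWS'. ROWS is JSON, a list of rows, each a list of 3 entries, a list of its own where there are three numbers: the turn, a rotation vector about the tool's x, y, z in units of 10 degrees (1.0 is 10 degrees), then the shift along the tool's x, y, z in units of 60 mm (1.0 is 60 mm), then the closure in counts, from 0 (fully open) to 255 (shut). A call has 1 to 10 rows; each row is the pose to reach, as a shift and turn from the pose commanded when the call began, along the tool's axes at that moment; what a row does not reach only later rows make up. A row lasts 1/8 s, in which the tool goes at most 62.5 mm and 10.7 degrees, less where a joint would pass 70% of its speed; a pose out of reach is approached as far as the arm can. A call with a gripper value outside its range is refused whole. The fingers move at their own pace and stop on an object; the grip force is fixed at half the most. Time passes only in rows, so rows that repeat a pose let the fingers close. It gives the time, the measured TCP pose, the force and the opening at its end, in the units of the state.
- observe(): the state, without advancing time (a new reading comes with each control period).
- read_camera(name): name is "scene" or "top" or "wrist"; returns the picture (400x640x3 uint8, blue, green, red); there is no depth.
- calibration(name): a dict with "fx", "fy", "cx", "cy" (pixels), "k1" (the pictures are not rectified: a ray, as slopes to the right and down, at radius r is drawn at 1 + k1 r^2 times it, then the intrinsics apply), "R" (3x3) and "t" (3): a world point X has camera coordinates R X + t. Camera axes: x right, y down, z forward; pixel columns grow to the right and rows downward; lengths in m; the calibration is good to about 2 mm. A picture is of the moment at which its call begins: read the wrist's pose just before it. calibration takes no time and is no camera call; for the wrist camera it gives the pose at the moment of the call.
- close_job(): hands the job in, once; it reports no verdict.
The state is a dict: "time_s": time; "qpos": joint angles; "joint_velocities": joint speeds; "effort": joint torques, N m; "tool_pos": TCP position; "tool_rot": TCP orientation; "contact_force": force on the tool from outside, world axes, zero at the start; "wrist_torque": the same for the moment, N m; "grip_width": finger opening in m.
Only numpy, scipy, OpenCV 4.12 (cv2) and the standard library are available. Lean on these libraries where they do the work, as an engineer would, in place of code of your own. Each camera call takes 0.05 s, during which the arm holds its last target.

## Working session

There is one attempt and no reset: what is moved stays moved. The work goes in short steps, Python scripts to look and compute and a shell command to move; the robot and the scene stay as the last step left them, time stands still between calls to the robot, and variables do not carry over. Pictures are saved under pics/ and viewed, and the job is handed in when it is done.

```bash
ls; mkdir -p pics; python3 - <<'E'
from station import *
import cv2
s=observe(); print(s)
for n in ("scene","top"):
    cv2.imwrite(f"pics/{n}0.png",read_camera(n)); print(n,calibration(n))
E
```

```text
pics
{'time_s': 0.0, 'qpos': array([-1.25967830e+00,  9.18358349e-02,  1.23184250e+00, -4.77216130e-05,
        1.81981503e+00, -5.66815122e-02]), 'joint_velocities': array([-0.00121607, -0.00152882,  0.00058032,  0.00087909, -0.00107991,
       -0.0010258 ]), 'effort': array([ 9.09924211e-05, -4.46448827e+01, -4.06444395e+01,  6.97697815e-02,
        2.93858838e-02, -1.66095610e-04]), 'tool_pos': array([ 0.21564123, -0.55959456,  0.22154518]), 'tool_rot': array([-2.58926787e+00,  1.77713725e+00,  2.40552830e-03]), 'contact_force': array([ 0.08425106,  0.13594898, -0.54066687]), 'wrist_torque': array([-0.01604218,  0.00529844,  0.01835391]), 'grip_width': 0.08783753792234762}
scene {'fx': 413.61380805337956, 'fy': 413.61380805337956, 'cx': 325.96101171998873, 'cy': 201.79643413816922, 'k1': -0.020159415721119928, 'R': array([[-0.55085168,  0.83454798,  0.00959656],
       [ 0.60724644,  0.4086541 , -0.68136157],
       [-0.5725506 , -0.36950169, -0.73188409]]), 't': array([ 0.41898746, -0.27760593,  1.16774875])}
top {'fx': 474.709257969139, 'fy': 474.709257969139, 'cx': 310.03568811748, 'cy': 194.60188744988324, 'k1': 0.020539277311055964, 'R': array([[-5.44217685e-04, -9.99948204e-01,  1.01633337e-02],
       [-9.99738701e-01,  3.11790594e-04, -2.28567757e-02],
       [ 2.28524229e-02, -1.01731171e-02, -9.99687088e-01]]), 't': array([-0.11001879,  0.55705234,  0.89094041])}
```

View pics/top0.png

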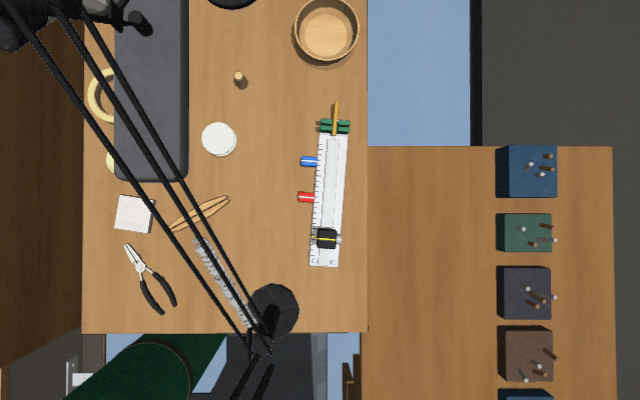

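View pics/scene0.png

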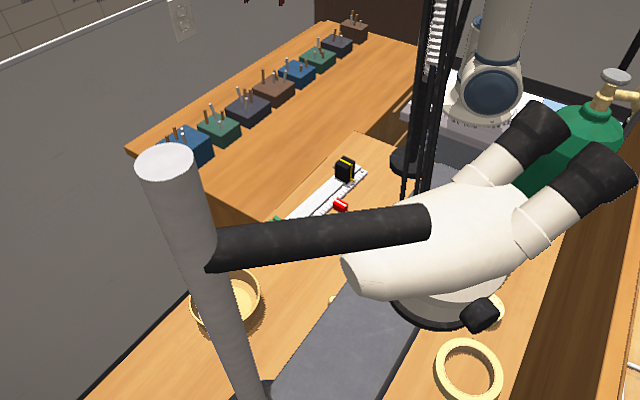

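The top view shows the stop at about (327,238), the red tab at (307,197), the blue tab at (309,161) and the saw head at (335,125). A lamp stand is near (270,315). The stop has to move up the image, towards larger x. Next I'll measure these points and the obstacles.

```bash
cat > h.py <<'E'
import numpy as np, cv2
from station import *
def ray(c,px):
    K=np.array([[c['fx'],0,c['cx']],[0,c['fy'],c['cy']],[0,0,1]])
    u=cv2.undistortPoints(np.array([[px]],float),K,np.array([c['k1'],0,0,0.]))[0,0]
    R=np.array(c['R']);o=-R.T@np.array(c['t']);d=R.T@np.array([u[0],u[1],1]);return o,d/np.linalg.norm(d)
def onz(c,px,z):
    o,d=ray(c,px);return o+d*(z-o[2])/d[2]
def tri(c1,p1,c2,p2):
    o1,d1=ray(c1,p1);o2,d2=ray(c2,p2)
    A=np.stack([d1,-d2],1);s=np.linalg.lstsq(A,o2-o1,rcond=None)[0]
    a=o1+s[0]*d1;b=o2+s[1]*d2;return (a+b)/2,np.linalg.norm(a-b)
def proj(c,X):
    R=np.array(c['R']);p=R@np.array(X)+np.array(c['t']);s=p[:2]/p[2];k=1+c['k1']*(s@s)
    return np.array([c['fx']*s[0]*k+c['cx'],c['fy']*s[1]*k+c['cy']])
E
python3 - <<'E'
from h import *
a=cv2.imread('pics/top0.png');b=cv2.imread('pics/scene0.png')
cv2.imwrite('pics/top0z.png',cv2.resize(a[95:275,270:380],None,fx=3.3,fy=3.3,interpolation=cv2.INTER_CUBIC))
cv2.imwrite('pics/scene0z.png',cv2.resize(b[80:240,230:480],None,fx=3.2,fy=3.2,interpolation=cv2.INTER_CUBIC))
cv2.imwrite('pics/top0b.png',cv2.resize(a[260:400,190:380],None,fx=4,fy=4,interpolation=cv2.INTER_CUBIC))
c=calibration('top')
for n,p,z in [('red',(307,197),.02),('blue',(309,161),.02),('stop',(327,238),.062),('saw',(335,125),.044),('jigend0',(310,265),.01),('jigend1',(336,266),.01),('edge',(368,250),0),('disc',(273,310),.0)]: print(n,onz(c,p,z).round(4))
# right bench corner: top pixel (369,147), scene pixel ~?
E
```

```text
red [ 0.5522 -0.1045  0.02  ]
blue [ 0.6194 -0.1082  0.02  ]
stop [ 0.4788 -0.1397  0.062 ]
saw [ 0.6828 -0.1554  0.044 ]
jigend0 [ 0.4247 -0.1101  0.01  ]
jigend1 [ 0.4228 -0.1589  0.01  ]
edge [ 0.4517 -0.2205  0.    ]
disc [ 0.3389 -0.0402  0.    ]
```

View pics/top0z.png

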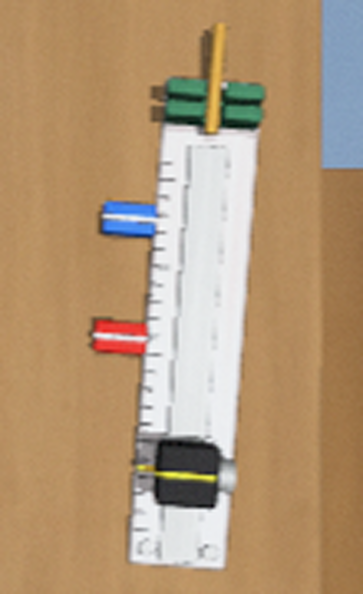

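View pics/scene0z.png

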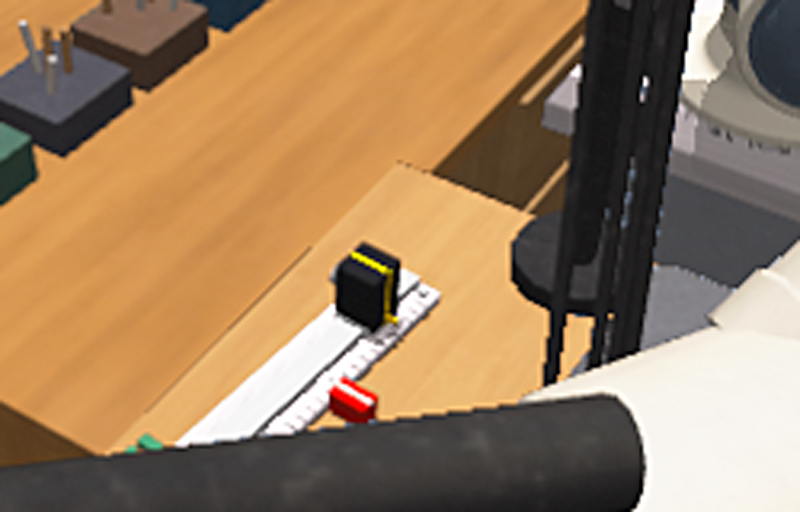

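View pics/top0b.png

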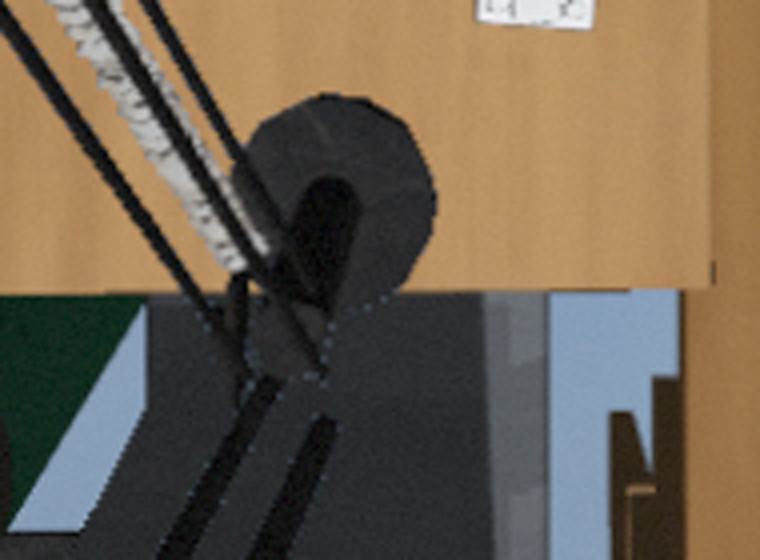

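In the zoomed views the stop is 2–3 cm from the near end, and the white line and yellow line are both clear. The lamp's disc stand is at about x 0.34, y -0.04, left of where the arm will work. I'll measure by colour mask and check the heights using both views.

```bash
cat > m.py <<'E'
from h import *
def masks(im):
    h=cv2.cvtColor(im,cv2.COLOR_BGR2HSV);H,S,V=cv2.split(h)
    return dict(red=((H<6)|(H>174))&(S>150)&(V>90), blue=(H>100)&(H<125)&(S>130)&(V>120), yellow=(H>24)&(H<34)&(S>150)&(V>110), green=(H>60)&(H<95)&(S>100)&(V>40))
def cent(m,box):
    x0,y0,x1,y1=box;yy,xx=np.nonzero(m[y0:y1,x0:x1]);return np.array([xx.mean()+x0,yy.mean()+y0]),len(xx),(xx.min()+x0,xx.max()+x0,yy.min()+y0,yy.max()+y0)
E
python3 - <<'E'
from m import *
a=cv2.imread('pics/top0.png');b=cv2.imread('pics/scene0.png')
c=calibration('top');s=calibration('scene')
M=masks(a);S=masks(b);box=(280,100,360,275);sb=(300,130,400,230)
for k in M:
    bx=box
    p,n,e=cent(M[k],bx);print('top',k,p.round(2),n,e)
for k in ('red','yellow'):
    p,n,e=cent(S[k],sb);print('scene',k,p.round(2),n,e)
# white line in tabs: bright, low-sat in tab column range
g=a.min(2).astype(float)
for nm,(x0,y0,x1,y1) in dict(red=(299,190,313,204),blue=(301,154,316,168)).items():
    w=g[y0:y1,x0:x1]; print(nm);print(w.astype(int))
print('bench corner',tri(c,(369,147),s,(260,222)))
print('stop top c',tri(c,(327,238),s,(230+370/3.2,80+260/3.2)))
print('disc',tri(c,(190+335/4,260+195/4),s,(410,161)))
print('scenecam',-np.array(s['R']).T@s['t'])
E
```

```text
top red [305.51 196.86] 106 (np.int64(298), np.int64(313), np.int64(192), np.int64(202))
top blue [308.61 160.82] 109 (np.int64(301), np.int64(316), np.int64(156), np.int64(165))
top yellow [325.29 238.66] 35 (np.int64(312), np.int64(335), np.int64(236), np.int64(240))
top green [334.48 125.88] 261 (np.int64(320), np.int64(348), np.int64(119), np.int64(133))
scene red [339.33 205.81] 112 (np.int64(333), np.int64(347), np.int64(198), np.int64(211))
scene yellow [346.33 163.06] 33 (np.int64(340), np.int64(353), np.int64(159), np.int64(180))
red
[[ 98  93  94  95  95  95  97  97  96  99  98  98 100  99]
 [ 62  63  63  63  63  84  92  95  95  95  97  98  97  97]
 [ 37  37  34  26  28  45  51  54  58  59  67  75  79  77]
 [ 40  50  49  51  56  54  47  56  52  56  51  54  44  52]
 [ 44  53  51  52  54  54  54  54  52  55  53  51  50  52]
 [ 91  84  51  52  54  56  59  53  55  55  59  55  54  55]
 [234 233 231 231 218 186 186 165 135 135 112  86  95  99]
 [143 164 190 205 201 194 219 233 233 232 231 233 233 232]
 [ 58  72  77  85  84  91  95 102 104 118 127 126 149 169]
 [ 51  58  54  52  5
[... 786 characters left out ...]
[ 60  69  74  80  81  92  94  95  98 109 105 104 114 116 123]
 [ 65  68  69  69  70  74  72  75  74  74  73  73  75  72  78]
 [ 54  64  71  72  75  75  77  75  79  76  74  72  74  74  78]
 [ 46  22  21  33  33  35  39  39  44  50  52  57  67  64  75]
 [ 74  72  73  81  85  77  71  49  47  40  20  22  20  21  24]
 [ 89  91  87  80  80  85  83  84  86  85  86  90  85  82  72]]
bench corner (array([ 0.65561161, -0.2326179 , -0.02818884]), np.float64(0.013683309056840847))
stop top c (array([ 0.47821247, -0.13807372,  0.06523304]), np.float64(0.0034156058401148357))
disc (array([ 0.34357145, -0.0406095 ,  0.0156067 ]), np.float64(0.004390162619368954))
scenecam [1.0679704  0.1952648  0.66148588]
```

```bash
cat >> m.py <<'E'
def wl(g,x0,x1,y0,y1):
    pts=[]
    for x in range(x0,x1):
        w=np.clip(g[y0:y1,x]-100,0,None); 
        if w.sum()>60: pts.append((x,(w*np.arange(y0,y1)).sum()/w.sum()))
    return np.array(pts)
def measure(a,c,ybox=(305,215,345,260)):
    # top camera: red line, blue line, yellow line on top
    g=a.min(2).astype(float)
    r=wl(g,300,312,194,200);b=wl(g,303,315,158,164)
    R=np.array([onz(c,p,.02) for p in r]);B=np.array([onz(c,p,.02) for p in b])
    return R,B
E
python3 - <<'E'
from m import *
a=cv2.imread('pics/top0.png');c=calibration('top');s=calibration('scene')
R,B=measure(a,c)
for P in(R,B): print(P.mean(0).round(4),np.degrees(np.polyfit(P[:,1],P[:,0],1)[0]))
d=(B-R.mean(0)).mean(0);print('dir',d,np.degrees(np.arctan2(d[1],d[0])),np.hypot(*d[:2]))
for z in (.02,.062):
    M=masks(a)['yellow'];yy,xx=np.nonzero(M[230:246,308:342]);xx+=308;yy+=230
    for x in np.unique(xx): print(z,x,onz(c,(x,yy[xx==x].mean()),z).round(4))
o,dd=0,0
# jig near edge corners at z=.01 for direction
print(onz(c,(270+130/3.3,95+562/3.3),.01),onz(c,(270+225/3.3,95+568/3.3),.01))
print(onz(c,(270+162/3.3,95+125/3.3),.01),onz(c,(270+258/3.3,95+130/3.3),.01))
E
```

```text
[ 0.5528 -0.1017  0.02  ] 5.016094553176136
[ 0.6203 -0.1073  0.02  ] 3.9014562792769554
dir [ 0.06752756 -0.00562261  0.        ] -4.759693516729895 0.06776123614701426
0.02 312 [ 0.4797 -0.1137  0.02  ]
0.02 313 [ 0.4797 -0.1156  0.02  ]
0.02 317 [ 0.476 -0.123  0.02 ]
0.02 318 [ 0.476  -0.1249  0.02  ]
0.02 319 [ 0.475  -0.1268  0.02  ]
0.02 320 [ 0.475  -0.1286  0.02  ]
0.02 321 [ 0.475  -0.1305  0.02  ]
0.02 322 [ 0.475  -0.1323  0.02  ]
0.02 323 [ 0.475  -0.1342  0.02  ]
0.02 324 [ 0.475  -0.1361  0.02  ]
0.02 325 [ 0.475  -0.1379  0.02  ]
0.02 326 [ 0.475  -0.1398  0.02  ]
0.02 327 [ 0.475  -0.1416  0.02  ]
0.02 328 [ 0.4741 -0.1435  0.02  ]
0.02 329 [ 0.4732 -0.1454  0.02  ]
0.02 330 [ 0.4741 -0.1472  0.02  ]
0.02 331 [ 0.4732 -0.1491  0.02  ]
0.02 332 [ 0.4731 -0.1509  0.02  ]
0.02 333 [ 0.4731 -0.1528  0.02  ]
0.02 334 [ 0.4731 -0.1547  0.02  ]
0.02 335 [ 0.4741 -0.1565  0.02  ]
0.062 312 [ 0.4824 -0.1131  0.062 ]
0.062 313 [ 0.4824 -0.1149  0.062 ]
0.062 317 [ 0.4788 -0.122   0.062 ]
0.062 318 [ 0.4788 -0.1238  0.062 ]
0.062 319 [ 0.478  -0.1255  0.062 ]
0.062 320 [ 0.4779 -0.1273  0.062 ]
0.062 321 [ 0.4779 -0.1291  0.062 ]
0.062 322 [ 0.4779 -0.1309  0.062 ]
0.062 323 [ 0.4779 -0.1326  0.062 ]
0.062 324 [ 0.4779 -0.1344  0.062 ]
0.062 325 [ 0.4779 -0.1362  0.062 ]
0.062 326 [ 0.4779 -0.1379  0.062 ]
0.062 327 [ 0.4779 -0.1397  0.062 ]
0.062 328 [ 0.477  -0.1415  0.062 ]
0.062 329 [ 0.4762 -0.1433  0.062 ]
0.062 330 [ 0.477 -0.145  0.062]
0.062 331 [ 0.4762 -0.1468  0.062 ]
0.062 332 [ 0.4762 -0.1486  0.062 ]
0.062 333 [ 0.4762 -0.1503  0.062 ]
0.062 334 [ 0.4762 -0.1521  0.062 ]
0.062 335 [ 0.477  -0.1539  0.062 ]
[ 0.42414846 -0.10894865  0.01      ] [ 0.42065799 -0.163026    0.01      ]
[ 0.67363171 -0.12740693  0.01      ] [ 0.67080026 -0.18242908  0.01      ]
```

Measurements agree:
- **Slide direction:** about -4.6°.
- **Pointer:** (0.4795, -0.1137).
- **Red line:** (0.5528, -0.1017), so there is about 72 mm to go.
- **Stop top:** it triangulates to 65 mm against 62 mm given.

Next I'll work out the approach.

```bash
cat > plan.py <<'E'
from h import *
from scipy.spatial.transform import Rotation as Ro
import sys
def rel(P,ang):
    s=observe();R0=Ro.from_rotvec(s['tool_rot']);p=np.array(P)-s['tool_pos']
    x=np.array([np.cos(ang),np.sin(ang),0]);z=np.array([0,0,-1.]);y=np.cross(z,x)
    R1=Ro.from_matrix(np.stack([x,y,z],1))
    print('turn',np.degrees((R0.inv()*R1).as_rotvec()).round(2)/10,'shift',(R0.inv().apply(p)/.06).round(3))
E
python3 - <<'E'
from plan import *
rel([.38,-.24,.2],np.radians(-35));rel([.42,-.135,.18],np.radians(-4.6))
print(calibration('wrist')); 
E
```

```text
turn [-0.004  0.009 -3.393] shift [-3.985 -4.471  0.368]
turn [-6.000e-03  9.000e-03 -6.433e+00] shift [-5.378 -5.723  0.704]
{'fx': 277.0182522901082, 'fy': 277.0182522901082, 'cx': 315.9212370536018, 'cy': 199.22882435002134, 'k1': -0.029716758742514546, 'R': array([[ 0.3600843 , -0.93291789, -0.0018743 ],
       [-0.9012354 , -0.34837335,  0.25770286],
       [-0.24106856, -0.09110556, -0.9662224 ]]), 't': array([-0.59861076, -0.03091459,  0.38985762])}
```

```bash
python3 -m inch '[[[0,0,-0.6],[-0.66,-0.75,0.06],255],[[0,0,-1.1],[-1.33,-1.5,0.12],255],[[0,0,-1.7],[-2.0,-2.25,0.18],255],[[0,0,-2.3],[-2.66,-3.0,0.24],255],[[0,0,-2.8],[-3.3,-3.7,0.3],255],[[0,0,-3.4],[-3.98,-4.47,0.37],255],[[0,0,-3.4],[-3.98,-4.47,0.37],255],[[0,0,-3.4],[-3.98,-4.47,0.37],255]]'
python3 - <<'E'
from plan import *
cv2.imwrite('pics/w1.png',read_camera('wrist'));cv2.imwrite('pics/t1.png',read_camera('top'));cv2.imwrite('pics/s1.png',read_camera('scene'));print(observe()['qpos'].round(3))
rel([.42,-.135,.18],np.radians(-4.6))
E
```

```text
time_s: 1.1
tool_pos: [0.38, -0.2408, 0.2002]
tool_rot: [2.996, -0.943, -0.001]
contact_force: [0.2, -0.2, -0.2]
grip_width: 0.0109
[-0.643 -0.318  1.649 -0.     1.811 -0.03 ]
turn [ 1.000e-03  2.000e-03 -3.048e+00] shift [-0.472 -1.845  0.338]
```

View pics/w1.png

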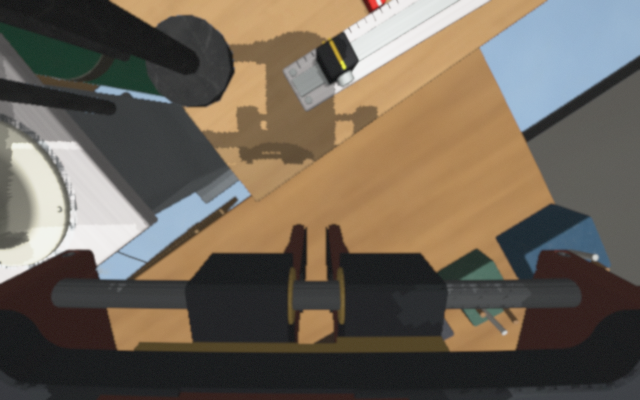

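View pics/t1.png

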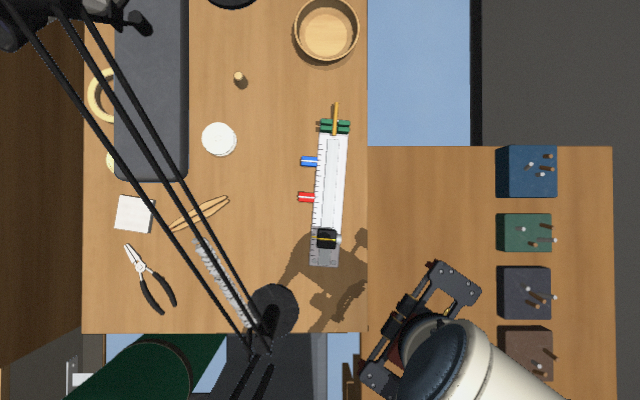

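View pics/s1.png

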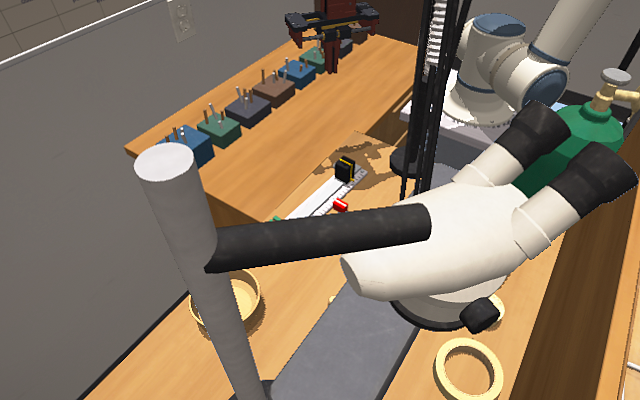

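The wrist view shows the fingers shut in mid-image, the stop at (338,55) and the lamp disc at (190,60), whose rod rises to the upper left. The gripper body's long side lies along tool x. I'll triangulate the lamp rod to check the arm clears it.

```bash
python3 - <<'E'
from plan import *
c=calibration('top');w=calibration('wrist')
# rod as line: plane of top view x rays of wrist view
def inter(pa,pb,q):
    o,d1=ray(c,pa);_,d2=ray(c,pb);n=np.cross(d1,d2);o2,e=ray(w,q);t=(n@(o-o2))/(n@e);return o2+t*e
# lower rod(s) top: zoom pts (330,190)->(310,300)  thick post;  (330,420)->(260,555) and (270,385)->(170,555)
Z=lambda x,y:(190+x/4,260+y/4)
for nm,l in dict(post=(Z(335,200),Z(312,300)),r1=(Z(325,425),Z(262,550)),r2=(Z(268,385),Z(172,552))).items():
    print(nm,[inter(*l,q).round(3) for q in((190,62),(140,40),(80,12))])
print('wristcam',-np.array(w['R']).T@w['t'])
E
```

```text
post [array([ 0.343, -0.043,  0.021]), array([ 0.342, -0.044,  0.114]), array([ 0.342, -0.045,  0.176])]
r1 [array([ 0.371, -0.093,  0.142]), array([ 0.365, -0.085,  0.187]), array([ 0.362, -0.08 ,  0.223])]
r2 [array([ 0.355, -0.064,  0.071]), array([ 0.348, -0.055,  0.133]), array([ 0.344, -0.048,  0.181])]
wristcam [ 0.42030844 -0.18334567  0.36220201]
```

```bash
python3 - <<'E'
from plan import *
s1=cv2.imread('pics/s1.png');t=cv2.imread('pics/t1.png')
cv2.imwrite('pics/s1z.png',cv2.resize(s1[0:220,370:500],None,fx=2.7,fy=2.7,interpolation=cv2.INTER_CUBIC))
c=calibration('top');s=calibration('scene')
for z in(.05,.1,.15,.2,.25,.3,.4): print(z,proj(c,(.343,-.044,z)).round(0),proj(s,(.343,-.044,z)).round(0))
E
```

```text
0.05 [273. 314.] [410. 149.]
0.1 [271. 321.] [414. 132.]
0.15 [269. 328.] [418. 113.]
0.2 [266. 337.] [422.  92.]
0.25 [263. 347.] [426.  70.]
0.3 [260. 359.] [431.  45.]
0.4 [251. 390.] [442. -11.]
```

View pics/s1z.png

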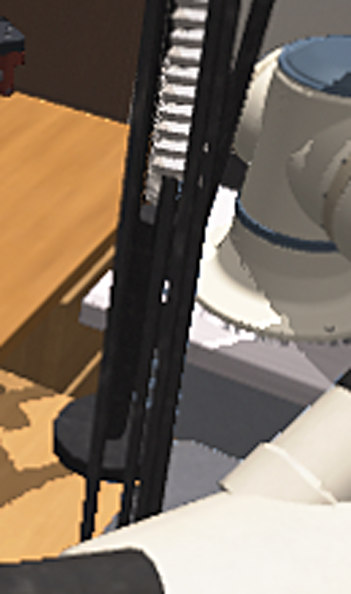

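The lamp is a near-vertical post at about (0.343, -0.044). To give the wrist and forearm about 5 cm more clearance, I'll lean the tool 15° so the wrist sits to the right of the finger.

```bash
cat > plan.py <<'E'
from h import *
from scipy.spatial.transform import Rotation as Ro
def rel(P,ang=-4.6,lean=15):
    s=observe();R0=Ro.from_rotvec(s['tool_rot']);p=np.array(P)-s['tool_pos']
    a=np.radians(ang);l=np.radians(lean)
    x=np.array([np.cos(a),np.sin(a),0]);left=np.array([-np.sin(a),np.cos(a),0])
    z=np.array([0,0,-np.cos(l)])+left*np.sin(l);y=np.cross(z,x)
    R1=Ro.from_matrix(np.stack([x,y,z],1))
    print('turn',((R0.inv()*R1).as_rotvec(degrees=True)/10).round(2),'shift',(R0.inv().apply(p)/.06).round(3))
E
python3 - <<'E'
from plan import *
rel([.38,-.2,.18]); rel([.43,-.136,.12]);rel([.43,-.136,.036])
E
```

```text
turn [ 1.47 -0.4  -3.03] shift [-0.395 -0.576  0.339]
turn [ 1.47 -0.4  -3.03] shift [-0.326 -1.928  1.338]
turn [ 1.47 -0.4  -3.03] shift [-0.325 -1.928  2.738]
```

```bash
python3 -m inch '[[[0.37,-0.1,-0.76],[-0.1,-0.15,0.08],255],[[0.73,-0.2,-1.5],[-0.2,-0.3,0.17],255],[[1.1,-0.3,-2.27],[-0.3,-0.45,0.25],255],[[1.47,-0.4,-3.03],[-0.4,-0.58,0.34],255],[[1.47,-0.4,-3.03],[-0.38,-1.0,0.6],255],[[1.47,-0.4,-3.03],[-0.35,-1.5,1.0],255],[[1.47,-0.4,-3.03],[-0.33,-1.93,1.34],255],[[1.47,-0.4,-3.03],[-0.33,-1.93,1.34],255],[[1.47,-0.4,-3.03],[-0.33,-1.93,1.34],255]]'
python3 - <<'E'
from plan import *
cv2.imwrite('pics/w2.png',read_camera('wrist'));cv2.imwrite('pics/t2.png',read_camera('top'));cv2.imwrite('pics/s2.png',read_camera('scene'));print(observe()['qpos'].round(3))
rel([.43,-.136,.036])
E
```

```text
time_s: 2.38
tool_pos: [0.4299, -0.1356, 0.1207]
tool_rot: [-2.877, 0.114, -0.015]
contact_force: [-0.4, -0.4, -0.8]
grip_width: 0.0006
[-0.562 -0.232  1.739  0.236  1.751 -0.453]
turn [ 0.   -0.01  0.01] shift [-0.006  0.374  1.368]
```

View pics/w2.png

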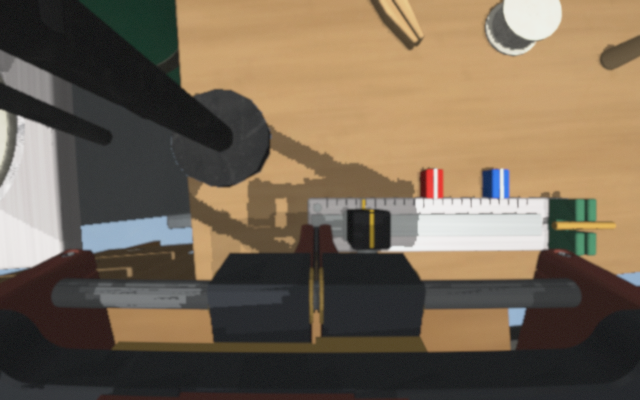

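View pics/t2.png

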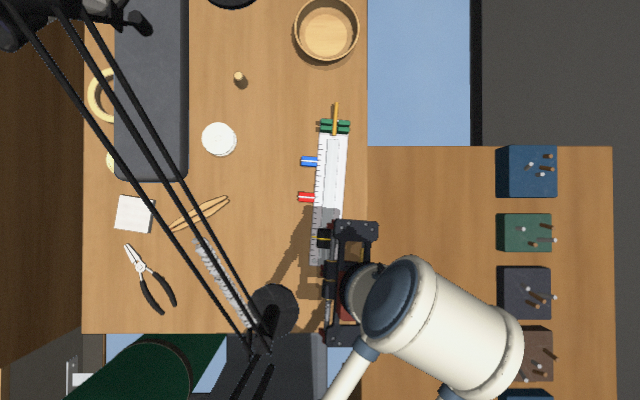

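View pics/s2.png

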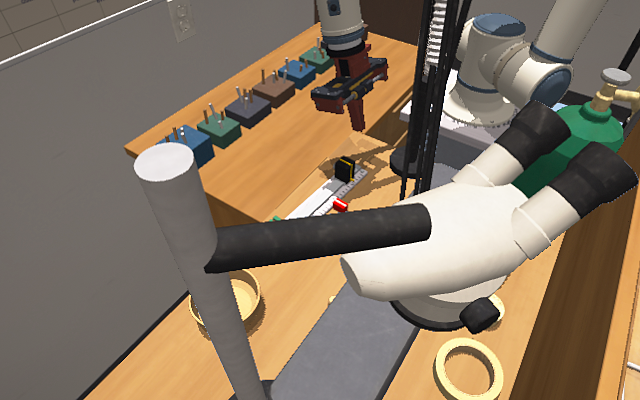

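The wrist view shows the finger behind the stop (stop at 370,228), the pointer at (364,203), the red line at about (433,183) and the blue at (498,183). The lamp has clear space. I'll descend behind the rear face.

```bash
python3 -m inch '[[[0,0,0],[0,0.1,0.36],255],[[0,0,0],[0,0.2,0.73],255],[[0,0,0],[0,0.28,1.05],255],[[0,0,0],[0,0.37,1.37],255],[[0,0,0],[0,0.37,1.37],255],[[0,0,0],[0,0.37,1.37],255]]'
cat > look.py <<'E'
from m import *
import sys
# wrist view: pointer tip (z .02), red line (z .02), yellow top (z .062)
def look(tag):
    c=calibration('wrist');a=read_camera('wrist');cv2.imwrite(f'pics/{tag}.png',a)
    h=cv2.cvtColor(a,cv2.COLOR_BGR2HSV)
    u=np.array([np.cos(np.radians(-4.6)),np.sin(np.radians(-4.6))])
    M=masks(a)
    n,l,st,ce=cv2.connectedComponentsWithStats(M['red'].astype(np.uint8))
    for k in range(1,n):
        if st[k,4]>20: print('redcomp',st[k],ce[k].round(1))
    n,l,st,ce=cv2.connectedComponentsWithStats(M['yellow'].astype(np.uint8))
    for k in range(1,n):
        if st[k,4]>5: print('yel',st[k],ce[k].round(1),(onz(c,ce[k],.02)[:2]).round(4),(onz(c,ce[k],.062)[:2]).round(4))
    s=observe();print(s['time_s'],s['tool_pos'].round(4),s['contact_force'].round(1))
    return a,c
look(sys.argv[1])
E
python3 look.py w3
```

```text
time_s: 3.28
tool_pos: [0.4305, -0.1346, 0.0355]
tool_rot: [-2.877, 0.112, -0.016]
contact_force: [-0.4, -1.1, 0.2]
grip_width: 0.0003
redcomp [471 158  13  41 489] [477.5 177.8]
redcomp [491 158   7  41 281] [494. 178.]
3.325 [ 0.4307 -0.1347  0.0358] [ 0.2 -0.5 -0. ]
```

View pics/w3.png

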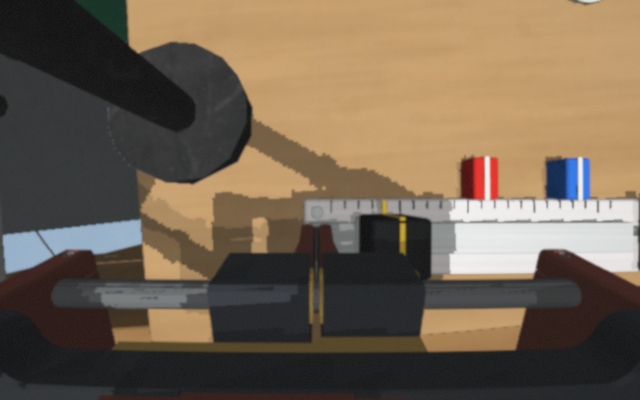

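Finger is down behind the stop. The pointer shows at (385,208), in shadow, and the red line is at (487,178). I'll measure both from this view.

```bash
cat > look.py <<'E'
from m import *
import sys
U=np.array([np.cos(np.radians(-4.6)),np.sin(np.radians(-4.6))])
def run(tag,take=True):
    c=calibration('wrist');s=observe();a=read_camera('wrist');cv2.imwrite(f'pics/{tag}.png',a)
    h=cv2.cvtColor(a,cv2.COLOR_BGR2HSV);H,S,V=cv2.split(h)
    M=((H<6)|(H>174))&(S>150)&(V>90)
    ys,xs=np.nonzero(M[130:215,340:640]);y0,y1,x0,x1=ys.min()+130,ys.max()+130,xs.min()+340,xs.max()+340
    W=np.zeros(M.shape,bool);W[y0+6:y1-6,x0:x1+1]=((S<60)&(V>150))[y0+6:y1-6,x0:x1+1]
    yy,xx=np.nonzero(W);pr=(xx.mean(),yy.mean());R=onz(c,pr,.02)
    Y=(H>18)&(H<36)&(S>140)&(V>60)
    n,l,st,ce=cv2.connectedComponentsWithStats(Y[190:250,300:600].astype(np.uint8))
    print('red line px',np.round(pr,1),R.round(4),len(xx))
    for k in range(1,n):
        if st[k,4]>6:
            p=ce[k]+[300,190]
            for z in(.02,.062):
                P=onz(c,p,z);print('yel',p.round(1),st[k,2:].tolist(),'z',z,P.round(4),'to go mm',round(1e3*float((R-P)[:2]@U),1))
    print(s['time_s'],s['tool_pos'].round(4),s['contact_force'].round(1))
run(sys.argv[1])
E
python3 look.py w4
```

```text
red line px [486. 177.] [ 0.5524 -0.1014  0.02  ] 145
yel [383.5 208.1] [7, 15, 57] z 0.02 [ 0.479  -0.1174  0.02  ] to go mm 71.8
yel [383.5 208.1] [7, 15, 57] z 0.062 [ 0.4688 -0.1153  0.062 ] to go mm 82.2
yel [401.5 231.7] [16, 34, 249] z 0.02 [ 0.4903 -0.1346  0.02  ] to go mm 59.3
yel [401.5 231.7] [16, 34, 249] z 0.062 [ 0.4776 -0.1287  0.062 ] to go mm 72.4
3.325 [ 0.4307 -0.1347  0.0358] [ 0.2 -0.5 -0. ]
```

Both lines (pointer and top) give 72 mm to go, matching the top camera. First push goes in stages.

```bash
python3 -m inch '[[[0,0,0],[0.12,0,0],255],[[0,0,0],[0.24,0,0],255],[[0,0,0],[0.34,0,0],255],[[0,0,0],[0.44,0,0],255],[[0,0,0],[0.54,0,0],255],[[0,0,0],[0.64,0,0],255],[[0,0,0],[0.7,0,0],255],[[0,0,0],[0.75,0,0],255],[[0,0,0],[0.75,0,0],255]]'; python3 look.py w5
```

```text
time_s: 4.5
tool_pos: [0.4746, -0.1379, 0.035]
tool_rot: [-2.877, 0.112, -0.012]
contact_force: [-4.7, -0.2, 4.1]
grip_width: 0.0003
red line px [424.1 177.2] [ 0.5522 -0.1014  0.02  ] 141
yel [364.1 228.3] [18, 48, 291] z 0.02 [ 0.5083 -0.1332  0.02  ] to go mm 41.2
yel [364.1 228.3] [18, 48, 291] z 0.062 [ 0.5014 -0.1284  0.062 ] to go mm 48.5
yel [598.1 236.5] [3, 4, 10] z 0.02 [ 0.6738 -0.1524  0.02  ] to go mm -125.3
yel [598.1 236.5] [3, 4, 10] z 0.062 [ 0.6302 -0.1433  0.062 ] to go mm -81.1
4.5 [ 0.4746 -0.1379  0.035 ] [-4.7 -0.2  4.1]
```

View pics/w5.png

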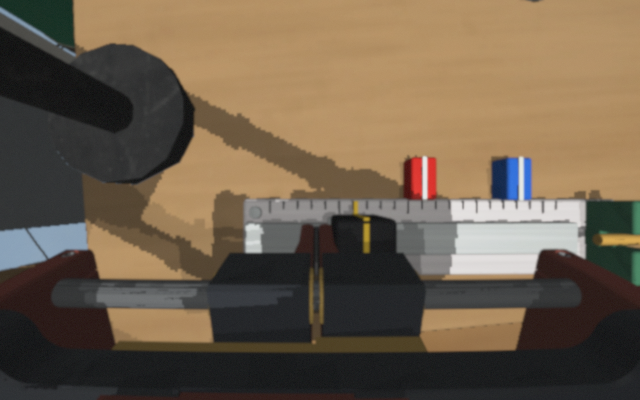

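```bash
python3 - <<'E'
s=open('look.py').read()
a=s.index("    n,l,st,ce");b=s.index("    print(s['time_s']")
s=s[:a]+'''    print('red line px',np.round(pr,1),R.round(4))
    for nm,y0,y1,z in(('tip',200,214,.02),('top',221,250,.062)):
        Q=np.zeros(Y.shape,bool);Q[y0:y1,320:480]=Y[y0:y1,320:480];yy,xx=np.nonzero(Q);p=(xx.mean(),yy.mean());P=onz(c,p,z)
        print(nm,np.round(p,1),len(xx),P.round(4),'to go mm',round(1e3*float((R-P)[:2]@U),1))
'''+s[b:]
open('look.py','w').write(s)
E
python3 look.py w6
```

```text
red line px [424.  177.3] [ 0.5522 -0.1015  0.02  ]
tip [354.9 207.4] 41 [ 0.5031 -0.1185  0.02  ] to go mm 47.6
top [366.  235.2] 200 [ 0.5022 -0.1321  0.062 ] to go mm 47.4
4.55 [ 0.4746 -0.1379  0.035 ] [-5.4  0.5  3.7]
```

47.5 mm to go on both marks. I'll push 17.5 mm more, to about 30 mm short.

```bash
python3 -m inch '[[[0,0,0],[0.1,0,0],255],[[0,0,0],[0.19,0,0],255],[[0,0,0],[0.25,0,0],255],[[0,0,0],[0.29,0,0],255],[[0,0,0],[0.29,0,0],255]]'; python3 look.py w7
```

```text
time_s: 5.22
tool_pos: [0.4921, -0.1392, 0.035]
tool_rot: [-2.877, 0.112, -0.013]
contact_force: [-5.5, -0.0, 3.6]
grip_width: 0.0001
red line px [399.1 175.2] [ 0.5525 -0.1002  0.02  ]
tip [355.  207.5] 36 [ 0.5206 -0.1199  0.02  ] to go mm 30.2
top [366.  235.3] 199 [ 0.5196 -0.1335  0.062 ] to go mm 30.2
5.225 [ 0.4921 -0.1392  0.035 ] [-5.5 -0.   3.6]
```

30 mm short. Now I'll back the finger off, wait about a second, and look.

```bash
python3 -m inch '[[[0,0,0],[-0.2,0,0],255],[[0,0,0],[-0.33,0,0],255],[[0,0,0],[-0.33,0,0],255],[[0,0,0],[-0.33,0,0],255],[[0,0,0],[-0.33,0,0],255],[[0,0,0],[-0.33,0,0],255],[[0,0,0],[-0.33,0,0],255],[[0,0,0],[-0.33,0,0],255],[[0,0,0],[-0.33,0,0],255],[[0,0,0],[-0.33,0,0],255]]'; python3 look.py w8;python3 - <<'E'
from m import *
cv2.imwrite('pics/t8.png',read_camera('top')[90:280,260:400])
E
```

```text
time_s: 6.52
tool_pos: [0.4727, -0.1378, 0.0349]
tool_rot: [-2.877, 0.112, -0.015]
contact_force: [0.3, 0.6, -0.0]
grip_width: 0.0003
red line px [427. 177.] [ 0.5524 -0.1013  0.02  ]
tip [383.5 207.5] 48 [ 0.5208 -0.1199  0.02  ] to go mm 30.0
top [402.1 235.3] 201 [ 0.5194 -0.1335  0.062 ] to go mm 30.3
6.525 [ 0.4727 -0.1378  0.0349] [ 0.3  0.6 -0. ]
```

View pics/w8.png

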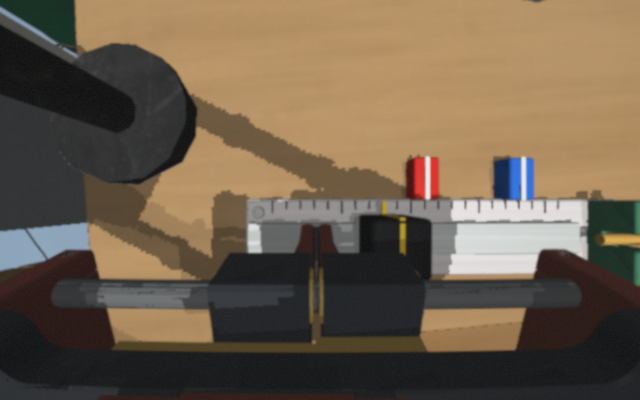

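The finger is clear (force about 0, gap visible between about 333 and 360), and the stop stays 30 mm short. Now I'll push on to about 5 mm short and check.

```bash
python3 -m inch '[[[0,0,0],[0.15,0,0],255],[[0,0,0],[0.28,0,0],255],[[0,0,0],[0.38,0,0],255],[[0,0,0],[0.48,0,0],255],[[0,0,0],[0.58,0,0],255],[[0,0,0],[0.66,0,0],255],[[0,0,0],[0.71,0,0],255],[[0,0,0],[0.74,0,0],255],[[0,0,0],[0.74,0,0],255]]'; python3 look.py w9
```

```text
time_s: 7.75
tool_pos: [0.5163, -0.1411, 0.0348]
tool_rot: [-2.876, 0.112, -0.011]
contact_force: [-4.4, 0.1, 3.1]
grip_width: 0.0007
red line px [363.9 174.6] [ 0.5527 -0.0998  0.02  ]
tip [355.5 207.3] 49 [ 0.5452 -0.1217  0.02  ] to go mm 5.7
top [366.  235.4] 197 [ 0.5439 -0.1354  0.062 ] to go mm 5.9
7.75 [ 0.5163 -0.1411  0.0348] [-4.4  0.1  3.1]
```

```bash
python3 -m inch '[[[0,0,0],[0.04,0,0],255],[[0,0,0],[0.08,0,0],255],[[0,0,0],[0.1,0,0],255],[[0,0,0],[0.1,0,0],255]]'; python3 look.py w10
```

```text
time_s: 8.3
tool_pos: [0.5223, -0.1416, 0.0349]
tool_rot: [-2.876, 0.112, -0.011]
contact_force: [-5.4, 0.7, 3.0]
grip_width: 0.0005
red line px [355.1 173.3] [ 0.5526 -0.0989  0.02  ]
tip [355.5 207.6] 47 [ 0.5511 -0.1223  0.02  ] to go mm -0.3
top [366.  235.2] 200 [ 0.5498 -0.1358  0.062 ] to go mm -0.1
8.3 [ 0.5223 -0.1416  0.0349] [-5.4  0.7  3. ]
```

View pics/w10.png

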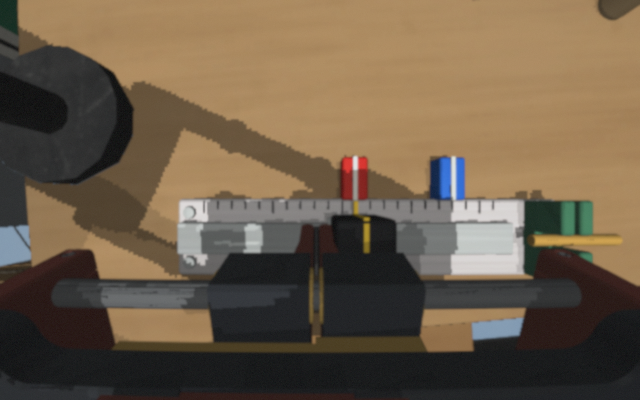

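The pointer (355.5,207) lines up with the white line (355,173). I'll back off straight and then lift.

```bash
python3 -m inch '[[[0,0,0],[-0.2,0,0],255],[[0,0,0],[-0.45,0,0],255],[[0,0,0],[-0.45,0,0],255],[[0,0,0],[-0.45,0,0],255]]'; python3 look.py w11
python3 -m inch '[[[0,0,0],[0,0,-0.5],255],[[0,0,0],[-0.3,0,-1.0],255],[[0,0,0],[-0.5,0,-1.5],255],[[0,0,0],[-0.5,0,-1.5],255],[[0,0,0],[-0.5,0,-1.5],255]]'
python3 - <<'E'
from m import *
c=calibration('top');a=read_camera('top');cv2.imwrite('pics/t12.png',cv2.resize(a[100:290,270:400],None,fx=3,fy=3,interpolation=cv2.INTER_CUBIC))
R,B=measure(a,c);r=R.mean(0);M=masks(a)['yellow'];yy,xx=np.nonzero(M[180:225,312:345]);xx+=312;yy+=180
U=np.array([np.cos(np.radians(-4.6)),np.sin(np.radians(-4.6))])
k=xx>=320
print(xx.min(),xx.max())
P=onz(c,(xx[k].mean(),yy[k].mean()),.062);print(r,P,'to go',1e3*(r-P)[:2]@U)
k=xx<318
if k.any():
    P=onz(c,(xx[k].mean(),yy[k].mean()),.02);print('tip',P,'to go',1e3*(r-P)[:2]@U)
print(observe()['contact_force'])
E
```

```text
time_s: 8.85
tool_pos: [0.4963, -0.1396, 0.035]
tool_rot: [-2.877, 0.112, -0.016]
contact_force: [0.5, 0.2, -0.7]
grip_width: 0.0005
red line px [392.6 175.8] [ 0.5524 -0.1006  0.02  ]
tip [393.1 207.6] 41 [ 0.551  -0.1224  0.02  ] to go mm -0.4
top [414.7 235.4] 210 [ 0.5499 -0.136   0.062 ] to go mm -0.3
8.85 [ 0.4963 -0.1396  0.035 ] [ 0.5  0.2 -0.7]
time_s: 9.52
tool_pos: [0.4645, -0.1603, 0.1207]
tool_rot: [-2.876, 0.112, -0.014]
contact_force: [1.1, -0.2, -0.4]
grip_width: 0.0005
315 337
[ 0.55274076 -0.10166986  0.02      ] [ 0.55029562 -0.13360191  0.062     ] to go -0.12365343417420481
tip [ 0.55161079 -0.12061714  0.02      ] to go -0.39321821343568525
[ 0.15162768 -0.49733269 -0.36433994]
```

View pics/t12.png

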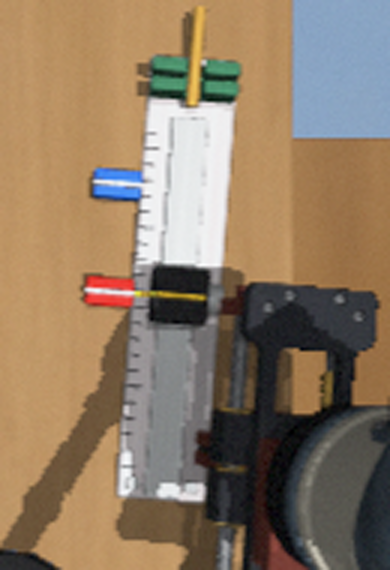

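The top view shows the yellow line running straight on from the red tab's white line, at about row 293 of the crop. The robot is clear of everything, so I'm handing in.

```bash
python3 -c "
from station import *
print(observe()['joint_velocities'].round(3)); print(close_job())"
```

```text
[ 0.003  0.004  0.007  0.001  0.006 -0.002]
the job is handed in; nothing more can be done
None
```

The stop is set to the red tab: the last checks put the pointer 0.1–0.4 mm past the white line, and the job is handed in.

- **Approach:** I pushed the stop with the shut fingers, the tool leaned 15° to keep the arm clear of the lamp post. The first push took it about 42 mm, to 30 mm short.
- **Pause:** I backed the finger off about 2 cm for about a second. The force read about zero and the stop stayed 30 mm short.
- **Final push:** I pushed it to about 6 mm short, checked, then nudged it onto the mark. Then I backed off, lifted clear and handed in about 9.6 s into the job.
- **Last checks:** with the finger off, the wrist camera read 0.3–0.4 mm past the line and the top camera 0.1–0.4 mm past. That is within the 2 mm calibration accuracy.

The contact force at the moments I read it was about 7 N or less, and no check failed or disagreed.

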